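# Lay a bearing housing down for bore inspection

## Robot

A 7-joint arm with a two-finger parallel gripper is mounted at the origin on the work surface. World frame = base frame: x ahead of the robot, y to its left, z up, the work surface at z = 0. Lengths are in m, angles in rad, forces in N, time in s.
With the tool pointing down it reaches from about 0.4 to 0.85 m from the base axis. Payload 10.4 kg.
Tool frame: the origin (TCP) lies at the very end of the fingers, on their centre line; the grasp point (between the pads) lies 19 mm behind it; z points along the fingers, x is the direction in which the jaws open and shut, and the axes are right-handed (so a half turn about z gives the same grasp; the last joint's range is limited). The gripper opens to 87 mm and grips with 3 to 60 N. Pads are 19 mm wide; open, the fingers measure 117 mm over their backs; the gripper's body (75 mm by 190 mm) begins 51 mm behind the grasp point.
Start: joints at [1.255, 0.332, -0.065, 1.46, 0.022, 1.35, -0.088], TCP at [0.18, -0.598, 0.19] pointing down, gripper open.
Joint ranges: [-2.6, 2.6], [-0.5, 2.12], [-1.47, 1.34], [0.16, 2.42], [-1.27, 4.41], [0.06, 2.06], [-2.6, 2.6]. Speed limits (rad/s): [2.22, 2.22, 2.79, 2.79, 3.14, 3.14, 3.14].

## Interface

Orientations are given as a rotation vector (axis times angle).
In Python, from bench import bot gives the robot as it stands.
- The arm moves only by the shell command python3 -m creep 'ROWS' [FORCE]. ROWS is JSON, a list of rows, each a list of 7 numbers: the shift along the tool's x, y, z in units of 30 mm (1.0 is 30 mm), then the turn, a rotation vector about the tool's x, y, z in rad, then the opening, from 0 (shut) to 1 (fully open). In form: [[dx, dy, dz, ax, ay, az, gripper], ...]. A call has 1 to 12 rows; each row shifts and turns the pose as measured when the row begins, along the tool's axes as they then stand; what a row does not reach is not made up. A row lasts 1/12 s, in which the tool goes at most 41.7 mm and 7.16 degrees, less where a joint would pass 70% of its speed; a pose out of reach is approached as far as the arm can. A call is refused whole if a number of a shift passes 1 or a number of a turn 0.125, either way. A call with a gripper value outside its range is refused whole. The fingers move at their own pace and stop on an object; FORCE is the grip in N (left out, the last holds). Time passes only in rows, so rows that do not move let the fingers close. It gives the time, the measured TCP pose, the force and the opening at its end, in the units of the state.
- bot.get_obs(): the state, without advancing time (a new reading comes with each control period).
- bot.read_camera(name): name is "side" or "top"; returns a dict with "pixels" (420x560x3 uint8, red, green, blue), "camera_matrix" (3x3 intrinsics, pixels), "xyz" and "rotation" of the camera in the world. Camera axes: x right, y up, looking along -z (the intrinsics and any distortion apply to the point x, -y, -z); pixel columns grow to the right and rows downward; lengths in m; the calibration is good to about 2 mm. A picture is of the moment at which its call begins. There is no depth.
- bot.sign_off(): hands the job in, once; it reports no verdict.
The state is a dict: "time_s": time; "qpos": joint angles; "joint_vel": joint speeds; "tau": joint torques, N m; "tool_pos": TCP position; "eef_rot": TCP orientation; "wrist_force": force on the tool from outside, world axes, zero at the start; "ft_torque": the same for the moment, N m; "width": finger opening in m.
Only numpy, scipy, OpenCV 4.12 (cv2) and the standard library are available. Lean on these libraries where they do the work, as an engineer would, in place of code of your own. Each camera call takes 0.05 s, during which the arm holds its last target. There are 200 camera calls.

## Task

One bearing housing still stands on its end on the bench mat. Push it over, away from the robot, so that it lies flat on its back with the open bore looking up, then push it along the mat until the end that was on top lies flush against the steel stop bar, its whole edge backed by the bar. Only push it with the fingers, never pick it up, and leave the other things on the mat where they are.

Things in the scene. Friction and masses are not known exactly. Their poses are not given: they have to be found in the camera images.
- housing: Loose aluminium block on end, 104 mm tall (z, up), 84 wide (y), 32 thick (x), 0.5-0.8 kg. Origin: its centre. x runs from the bored face (blind bore 50 mm wide, 22 deep, looks towards the robot) to the plain face; lying bore up, x points down, z to the former top end. Pushed near its top on the bored face it pivots on its foot and falls by itself once the top has moved 30 mm.
- stop_bar: Steel bar screwed to the mat beyond the housing, immovable: 340 mm long, 28 deep, 18 high, two 5 mm screw heads on top. Origin: middle of its length, at the foot (mat height) of the long face that looks towards the robot. x points level into the bar, away from the robot, square to that face; y along the bar. With the housing flush, its centre is 52 mm before this face.
- mat: Black ribbed rubber bench mat, 660 x 1040 mm, 4 mm thick, fixed on the bench; its upper face is 4 mm above the work surface. All the other things stand on it. Origin at the centre of its underside.
- checked_housing: A second, equal housing, already lying flat with its bore up, to the left of the stop bar's work area: 104 x 84 mm, 32 mm high. Origin at the centre of its underside, z up, x along the 104 mm. Leave it alone.
- ring_gauge: Steel ring lying flat, 68 mm outside, 36 mm hole, 22 mm high; origin at the centre of its underside. Leave it alone.
- plug_gauge: Dark steel plug gauge standing upright, foot 34 mm across, handle 22 mm across, 92 mm tall; origin at the centre of its underside. Leave it alone.
- bottle: Clear plastic bottle with white cap standing upright, 58 mm across, 150 mm tall; origin at the centre of its underside. Leave it alone.

How it is judged:
By the outcome, as a careful person would: the job done as asked, in the order asked, and still so for the second after the job is handed in, with the robot touching nothing.
It also fails if it takes over 48 s, if anything falls off the work surface, if the arm or the gripper's body presses on something with over 40 N, if the wrist force passes 120 N, or if a joint passes its speed limit or range.

## Working session

There is one attempt and no reset: what is moved stays moved. The work goes in short steps, Python scripts to look and compute and a shell command to move; the robot and the scene stay as the last step left them, time stands still between calls to the robot, and variables do not carry over. Pictures are saved under pics/ and viewed, about 8 in all and at most 12, crops included, and the job is handed in when it is done.

```bash
ls; mkdir -p pics
cat > h.py <<'E'
import numpy as np,cv2
from bench import bot
from scipy.spatial.transform import Rotation as R
def snap(n,f):
    c=bot.read_camera(n); cv2.imwrite('pics/'+f,cv2.cvtColor(c['pixels'],cv2.COLOR_RGB2BGR)); return c
def rot(c):
    r=np.array(c['rotation']); return r if r.shape==(3,3) else R.from_rotvec(r).as_matrix()
def px2w(c,u,v,z):
    K=np.array(c['camera_matrix']); d=np.linalg.inv(K)@[u,v,1]; d=rot(c)@(d*[1,-1,-1]); o=np.array(c['xyz']); return o+d*(z-o[2])/d[2]
def w2px(c,p):
    q=rot(c).T@(np.array(p)-c['xyz'])*[1,-1,-1]; q=np.array(c['camera_matrix'])@q; return q[:2]/q[2]
E
python3 - <<'E'
from h import *
for n in('top','side'):
    c=snap(n,n+'0.png'); print({k:np.array(v).round(3).tolist() for k,v in c.items() if k!='pixels'})
print(bot.get_obs())
E
```

```text
pics
{'camera_matrix': [[414.91, 0.0, 281.093], [0.0, 414.91, 215.556], [0.0, 0.0, 1.0]], 'xyz': [0.441, 0.024, 0.914], 'rotation': [0.112, -0.125, -1.57]}
{'camera_matrix': [[463.05, 0.0, 279.394], [0.0, 463.05, 202.592], [0.0, 0.0, 1.0]], 'xyz': [0.128, 0.63, 0.594], 'rotation': [0.396, -1.16, -2.287]}
{'time_s': 0.1, 'qpos': array([ 1.25538995,  0.33281131, -0.06470176,  1.46082931,  0.02158542,
        1.34990324, -0.08850589]), 'joint_vel': array([ 0.00055936, -0.00338696,  0.00031594, -0.00120648, -0.00124855,
       -0.00075865, -0.00072933]), 'tau': array([ 6.95040562e-04, -6.24547434e+01,  2.41072843e-02, -3.90720499e+01,
       -6.14664867e-02,  3.65584984e-02,  2.35374063e-05]), 'tool_pos': array([ 0.18029314, -0.59803726,  0.18974526]), 'eef_rot': array([-2.52117787e+00,  1.87316999e+00,  1.62159832e-03]), 'wrist_force': array([-0.26441513, -1.16566891, -0.7359094 ]), 'ft_torque': array([-0.00869446,  0.00481723, -0.02942898]), 'width': 0.08660611008021339}
```

View pics/top0.png

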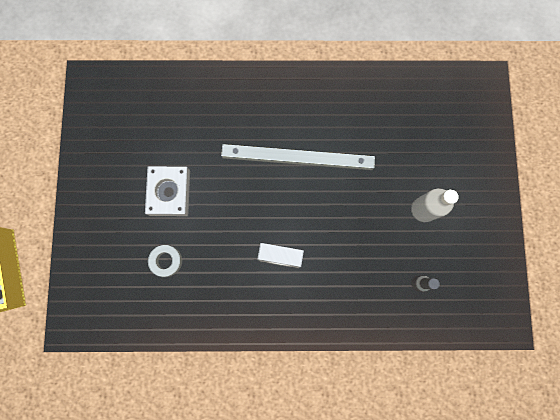

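View pics/side0.png

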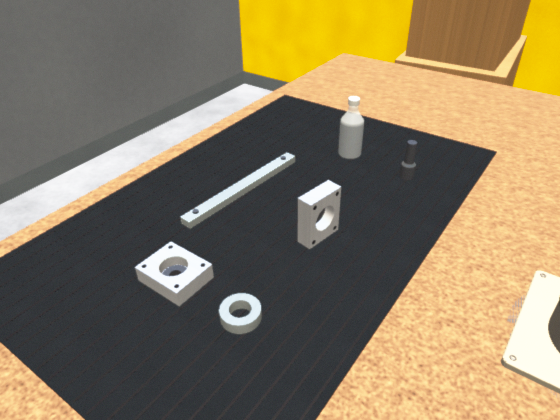

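The top view shows the bar at about (222-375, 145-168), the standing housing's top at (258-303, 243-266), the checked housing at (166,190), the ring at (164,261), the bottle at (435,205) and the plug at (428,283). I'll enlarge the crops to read corners.

Run:
```python
import cv2
a=cv2.imread('pics/top0.png')
cv2.imwrite('pics/c1.png',cv2.resize(a[135:285,210:390],None,fx=4.4,fy=4,interpolation=cv2.INTER_CUBIC) if 0 else cv2.resize(a[135:280,210:390],None,fx=4,fy=4,interpolation=cv2.INTER_CUBIC))
```

```text
(no output)
```

View pics/c1.png

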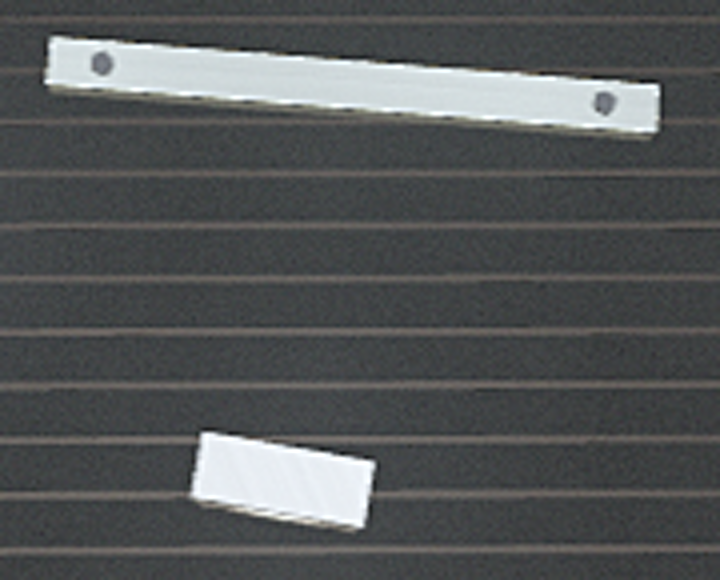

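The crop shows the bar's top corners at about (50,37), (660,85), (658,132), (46,85), and the housing's top corners at (202,432), (376,461), (363,530), (191,499).

Run:
```python
from h import *
c=bot.read_camera('top')
def P(l,z):
    return np.array([px2w(c,210+u/4-.375,135+v/4-.375,z) for u,v in l])
b=P([(50,37),(660,85),(658,132),(46,85)],.022);h=P([(202,432),(376,461),(363,530),(191,499)],.108)
for n,q in(('bar',b),('hous',h)):
    print(n,q[:,:2].round(4).tolist(),[round(float(np.linalg.norm(q[i]-q[i-3])),4) for i in range(4)],q.mean(0)[:2].round(4))
    for a,d in((0,1),(3,2)):
        e=q[a]-q[d]; print('yaw of +y edge deg',np.degrees(np.arctan2(-e[0],e[1])).round(2))
for n,u,v,z in(('checked',166,190,.036),('ring',164,261,.026),('bottlecap',451,197,.154),('plug',434,284,.096)): print(n,px2w(c,u,v,z).round(3))
o=bot.get_obs(); print(R.from_rotvec(o['eef_rot']).as_matrix().round(3))
```

```text
bar [[0.7384, 0.1473], [0.7104, -0.1926], [0.6834, -0.1905], [0.7107, 0.149]] [0.341, 0.027, 0.3406, 0.0277] [ 0.7107 -0.0217]
yaw of +y edge deg -4.71
yaw of +y edge deg -4.59
hous [[0.5101, 0.058], [0.4957, -0.0265], [0.4625, -0.0199], [0.4776, 0.0631]] [0.0857, 0.0339, 0.0844, 0.0328] [0.4865 0.0187]
yaw of +y edge deg -9.62
yaw of +y edge deg -10.33
checked [0.63  0.264 0.036]
ring [0.479 0.265 0.026]
bottlecap [ 0.591 -0.301  0.154]
plug [ 0.429 -0.281  0.096]
[[ 0.289 -0.957 -0.   ]
 [-0.957 -0.289  0.001]
 [-0.001  0.    -1.   ]]
```

```bash
cat >> h.py <<'E'
def to(x,y,z,yaw):  # yaw: deg of push direction (-tool y)
    o=bot.get_obs(); M=R.from_rotvec(o['eef_rot']).as_matrix()
    yw=np.radians(yaw); T=np.array([[-np.sin(-yw)*-1,-np.cos(yw),0],[-np.cos(yw),-np.sin(yw),0],[0,0,-1]]).T
    T=np.column_stack([[np.sin(yw),-np.cos(yw),0],[-np.cos(yw),-np.sin(yw),0],[0,0,-1]])
    print('t',round(o['time_s'],2),'tcp',o['tool_pos'].round(4),'F',o['wrist_force'].round(1),'w',round(o['width'],4))
    d=np.array([x,y,z])-o['tool_pos']
    print('turn(tool)',R.from_matrix(M.T@T).as_rotvec().round(4),'units now',(M.T@d/.03).round(2),'units after turn',(T.T@d/.03).round(2))
E
python3 -m creep '[[0,0,0,0,0,0.116,0.46],[0,0,0,0,0,0.116,0.46],[0,0,0,0,0,0.116,0.46],[0,0,0,0,0,0.116,0.46]]'
python3 -c "
from h import *
to(.435,.0276,.15,-10)"
```

```text
time_s: 0.48
tool_pos: [0.1798, -0.5974, 0.1883]
eef_rot: [-2.005, 2.417, 0.006]
wrist_force: [0.3, -0.3, -0.7]
width: 0.0679
t 0.48 tcp [ 0.1798 -0.5974  0.1883] F [ 0.3 -0.3 -0.7] w 0.0679
turn(tool) [ 0.0017  0.0034 -0.0112] units now [-22.04  -4.51   1.34] units after turn [-21.99  -4.76   1.28]
```

```bash
python3 -m creep '[[-0.9,-0.4,0,0,0,0,0.46],[-0.9,-0.4,0,0,0,0,0.46],[-0.9,-0.4,0,0,0,0,0.46],[-0.9,-0.4,0,0,0,0,0.46],[-0.9,-0.4,0,0,0,0,0.46],[-0.9,-0.4,0,0,0,0,0.46],[-0.9,-0.4,0,0,0,0,0.46],[-0.9,-0.4,0,0,0,0,0.46],[-0.9,-0.4,0,0,0,0,0.46],[-0.9,-0.4,0,0,0,0,0.46],[-0.9,-0.4,0,0,0,0,0.46],[-0.9,-0.4,0,0,0,0,0.46]]'
python3 -c "
from h import *
to(.435,.0276,.15,-10)"
```

```text
time_s: 1.48
tool_pos: [0.3853, -0.2985, 0.1845]
eef_rot: [1.977, -2.438, -0.015]
wrist_force: [1.0, 0.1, 0.1]
width: 0.0402
t 1.48 tcp [ 0.3853 -0.2985  0.1845] F [1.  0.1 0.1] w 0.0402
turn(tool) [ 0.0089  0.004  -0.0334] units now [-10.98   0.61   1.2 ] units after turn [-10.99   0.26   1.15]
```

```bash
python3 -m creep '[[-0.9,0.05,0,0,0,-0.03,0.46],[-0.9,0.05,0,0,0,0,0.46],[-0.9,0.05,0,0,0,0,0.46],[-0.9,0.05,0,0,0,0,0.46],[-0.9,0.05,0,0,0,0,0.46],[-0.9,0.05,0,0,0,0,0.46],[-0.9,0.05,0,0,0,0,0.46],[-0.9,0,0,0,0,0,0.46],[-0.9,0,0,0,0,0,0.46],[-0.9,0,0,0,0,0,0.46],[-0.9,0,0,0,0,0,0.46],[-0.9,0,0,0,0,0,0.46]]'
python3 -c "
from h import *
to(.435,.0276,.094,-10)"
```

```text
time_s: 2.48
tool_pos: [0.4326, 0.0397, 0.1846]
eef_rot: [2.018, -2.403, -0.014]
wrist_force: [1.1, -0.0, -0.9]
width: 0.0399
t 2.48 tcp [0.4326 0.0397 0.1846] F [ 1.1 -0.  -0.9] w 0.0399
turn(tool) [0.0097 0.0027 0.0008] units now [ 0.39 -0.18  3.02] units after turn [ 0.38 -0.15  3.02]
```

```bash
python3 -m creep '[[0.1,0,0,0,0,0,0.46],[0.1,0,0.6,0.01,0,0,0.46],[0,0,0.6,0,0,0,0.46],[0,0,0.6,0,0,0,0.46],[0,0,0.6,0,0,0,0.46],[0,0,0.4,0,0,0,0.46],[0,0,0.2,0,0,0,0.46],[0,0,0,0,0,0,0.46]]'
python3 -c "
from h import *
to(.435,.0276,.094,-10);snap('top','top1.png');snap('side','side1.png')"
```

```text
time_s: 3.15
tool_pos: [0.4315, 0.041, 0.0915]
eef_rot: [-2.032, 2.389, 0.0]
wrist_force: [-0.2, -0.1, 0.2]
width: 0.0403
t 3.15 tcp [0.4315 0.041  0.0915] F [-0.2 -0.1  0.2] w 0.0403
turn(tool) [-0.0029  0.0038  0.0134] units now [ 0.42 -0.19 -0.09] units after turn [ 0.42 -0.19 -0.08]
```

View pics/side1.png

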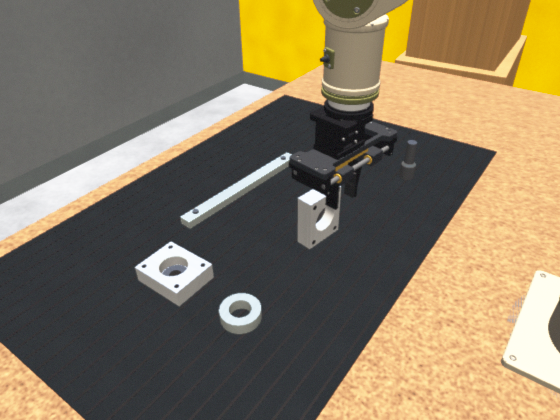

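The side view shows the fingers upright behind the housing's bored face, near its top (320-350, 190). I'll correct the sideways offset, then approach.

```bash
python3 -m creep '[[0.3,0,0,0,0,0,0.46],[0.25,0,0,0,0,0.01,0.46],[0,-0.3,-0.05,0,0,0,0.46],[0,-0.3,0,0,0,0,0.46],[0,-0.2,0,0,0,0,0.46],[0,-0.2,0,0,0,0,0.46]]'
python3 -c "
from h import *
to(.4613,.0231,.094,-10)"
```

```text
time_s: 3.75
tool_pos: [0.4637, 0.016, 0.0983]
eef_rot: [-2.013, 2.399, -0.01]
wrist_force: [0.4, -0.2, -0.1]
width: 0.0397
t 3.75 tcp [0.4637 0.016  0.0983] F [ 0.4 -0.2 -0.1] w 0.0397
turn(tool) [-0.0112  0.003   0.0001] units now [-0.22  0.12  0.14] units after turn [-0.22  0.12  0.14]
```

```bash
python3 -m creep '[[-0.2,0,0.15,-0.01,0,0,0.46],[0,-0.15,0,0,0,0,0.46],[0,-0.2,0,0,0,0,0.46],[0,-0.25,0,0,0,0,0.46],[0,-0.25,0,0,0,0,0.46]]'
python3 -c "
from h import *
to(.4963,.0161,.094,-10)"
```

```text
time_s: 4.17
tool_pos: [0.4928, 0.0187, 0.0929]
eef_rot: [-2.019, 2.404, 0.005]
wrist_force: [0.1, 0.1, -0.4]
width: 0.0403
t 4.17 tcp [0.4928 0.0187 0.0929] F [ 0.1  0.1 -0.4] w 0.0403
turn(tool) [0.001  0.0041 0.0012] units now [ 0.06 -0.13 -0.04] units after turn [ 0.06 -0.13 -0.04]
```

```bash
python3 -m creep '[[0,0,0,0,0,0,0.46],[0,0,0,0,0,0,0.46],[0,0,0,0,0,0,0.46]]'
python3 -c "
from h import *
to(.4963,.0161,.094,-10)
a=snap('side','side2.png')['pixels'];b=snap('top','top2.png')['pixels']
a=cv2.imread('pics/side2.png')[130:330,130:430];b=cv2.imread('pics/top2.png')[130:330,130:430]
cv2.imwrite('pics/c2.png',cv2.resize(np.hstack([a,b]),(800,267)))"
```

```text
time_s: 4.42
tool_pos: [0.4944, 0.0186, 0.0925]
eef_rot: [-2.019, 2.403, 0.007]
wrist_force: [-0.1, 0.0, -0.4]
width: 0.0402
t 4.42 tcp [0.4944 0.0186 0.0925] F [-0.1  0.  -0.4] w 0.0402
turn(tool) [0.0015 0.0051 0.001 ] units now [ 0.07 -0.08 -0.05] units after turn [ 0.07 -0.08 -0.05]
```

View pics/c2.png

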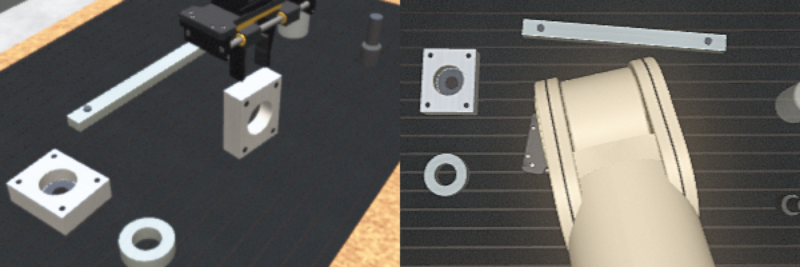

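Run:
```python
from h import *
c=bot.read_camera('side')
o=bot.get_obs();M=R.from_rotvec(o['eef_rot']).as_matrix()
print(M.round(3))
s=4/1
def cr(p): return ((w2px(c,p)-[230,100])*4).round(0)
for sx in(-.016,.016):
  for sy in(-.042,.042):
    for z in(.004,.108):
      x=np.array([.4865,.0187])+sx*np.array([.985,-.174])+sy*np.array([.174,.985])
      print('h',sx,sy,z,cr([*x,z]))
for sx in(-.0275,.0275): print('finger tip',cr(o['tool_pos']+M@[sx,0,0]))
for f in('side0','side2'):pass
a=np.hstack([cv2.imread('pics/%s.png'%f)[130:260,270:370] for f in('side0','side2')])
cv2.imwrite('pics/c3.png',cv2.resize(a,None,fx=4,fy=4,interpolation=cv2.INTER_CUBIC))
def cr(p): return ((w2px(c,p)-[270,130])*4).round(0)
print('in c3: ')
for sx in(-.016,.016):
  for sy in(-.042,.042):
    for z in(.004,.108):
      x=np.array([.4865,.0187])+sx*np.array([.985,-.174])+sy*np.array([.174,.985])
      print('h',sx,sy,z,cr([*x,z]))
for sx in(-.0275,.0275): print('finger tip',cr(o['tool_pos']+M@[sx,0,0]))
```

```text
[[-0.173 -0.985 -0.   ]
 [-0.985  0.173  0.005]
 [-0.005  0.001 -1.   ]]
h -0.016 -0.042 0.004 [433. 514.]
h -0.016 -0.042 0.108 [446. 342.]
h -0.016 0.042 0.004 [319. 593.]
h -0.016 0.042 0.108 [324. 417.]
h 0.016 -0.042 0.004 [385. 486.]
h 0.016 -0.042 0.108 [394. 316.]
h 0.016 0.042 0.004 [271. 562.]
h 0.016 0.042 0.108 [272. 388.]
finger tip [305. 411.]
finger tip [384. 363.]
in c3: 
h -0.016 -0.042 0.004 [273. 394.]
h -0.016 -0.042 0.108 [286. 222.]
h -0.016 0.042 0.004 [159. 473.]
h -0.016 0.042 0.108 [164. 297.]
h 0.016 -0.042 0.004 [225. 366.]
h 0.016 -0.042 0.108 [234. 196.]
h 0.016 0.042 0.004 [111. 442.]
h 0.016 0.042 0.108 [112. 268.]
finger tip [145. 291.]
finger tip [224. 243.]
```

View pics/c3.png

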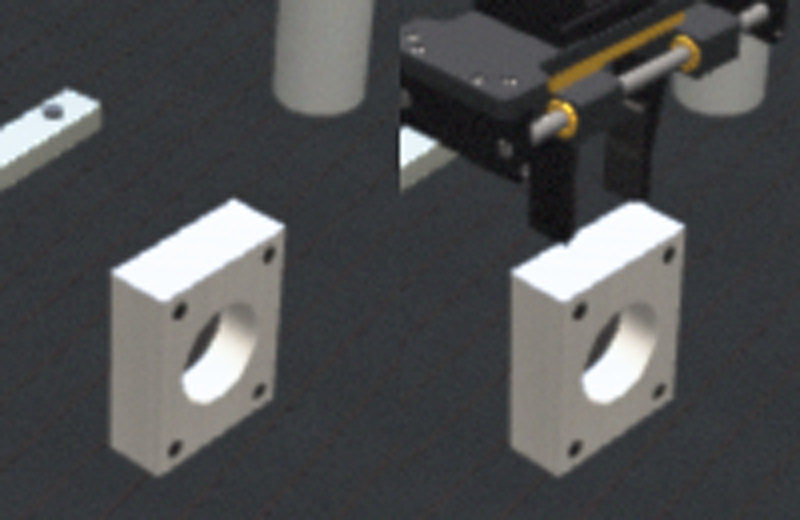

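The prediction of the standing housing fits the picture closely, so its pose is right and it has not moved. The fingertips, though, show about 50 crop-pixels (30 mm) higher than the reported TCP: (155,237) against (145,291). They passed just over the top, which fits the zero force. I'll back off, go 30 mm lower and check.

```bash
python3 -m creep '[[0,0.6,0,0,0,0,0.46],[0,0.6,0,0,0,0,0.46],[0,0.6,0,0,0,0,0.46],[0,0.3,0,0,0,0,0.46],[0,0,0.3,0,0,0,0.46],[0,0,0.4,0,0,0,0.46],[0,0,0.3,0,0,0,0.46],[0,0,0,0,0,0,0.46],[0,0,0,0,0,0,0.46]]'
python3 - <<'E'
from h import *
to(.4613,.0231,.064,-10)
c=snap('side','side3.png')
o=bot.get_obs();M=R.from_rotvec(o['eef_rot']).as_matrix()
for sx in(-.0275,.0275):
  for dz in (0,.03): print('finger tip',dz,((w2px(c,o['tool_pos']+M@[sx,0,-dz])-[270,130])*4).round())
cv2.imwrite('pics/c4.png',cv2.resize(cv2.imread('pics/side3.png')[130:260,270:420],None,fx=4,fy=4,interpolation=cv2.INTER_CUBIC))
E
```

```text
time_s: 5.32
tool_pos: [0.4312, 0.029, 0.0611]
eef_rot: [-2.016, 2.403, 0.0]
wrist_force: [-0.3, -0.1, -0.2]
width: 0.0397
t 5.32 tcp [0.4312 0.029  0.0611] F [-0.3 -0.1 -0.2] w 0.0397
turn(tool) [-0.0028  0.0035 -0.    ] units now [ 0.02 -1.02 -0.09] units after turn [ 0.02 -1.02 -0.1 ]
finger tip 0 [249. 405.]
finger tip 0.03 [252. 352.]
finger tip 0 [326. 352.]
finger tip 0.03 [331. 300.]
```

View pics/c4.png

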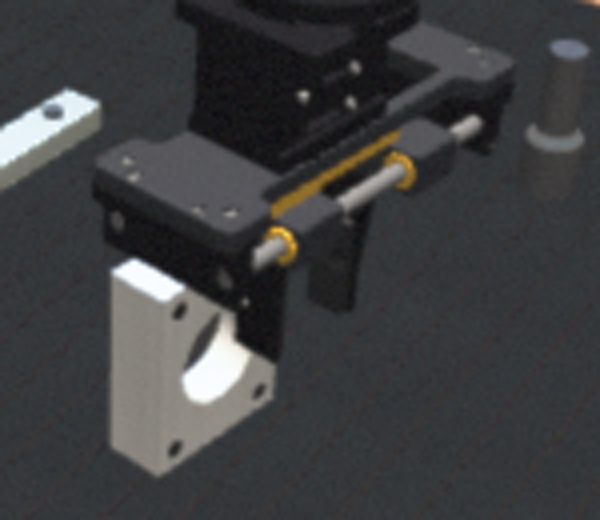

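The tips show at about (257,350) and (331,303), which matches the 30 mm offset prediction. So true tip z is reported z + 30 mm, and the true tip is now at 0.091. I'll push.

```bash
python3 -m creep '[[0,-0.4,0,0,0,0,0.46],[0,-0.3,0,0,0,0,0.46],[0,-0.2,0,0,0,0,0.46],[0,-0.2,0,0,0,0,0.46],[0,-0.2,0,0,0,0,0.46]]'
python3 -m creep '[[0,-0.2,0,0,0,0,0.46],[0,-0.2,0,0,0,0,0.46]]'
python3 -c "
from h import *
to(.4963,.0161,.064,-10)"
```

```text
time_s: 5.78
tool_pos: [0.4721, 0.022, 0.0619]
eef_rot: [-2.016, 2.404, 0.001]
wrist_force: [0.1, 0.5, 1.4]
width: 0.04
time_s: 5.95
tool_pos: [0.4852, 0.0197, 0.0621]
eef_rot: [-2.016, 2.403, 0.001]
wrist_force: [-0.3, -0.1, 0.0]
width: 0.0399
t 5.95 tcp [0.4852 0.0197 0.0621] F [-0.3 -0.1  0. ] w 0.0399
turn(tool) [-0.0024  0.004  -0.0004] units now [ 0.05 -0.38 -0.06] units after turn [ 0.05 -0.38 -0.06]
```

```bash
python3 -m creep '[[0,-0.2,0,0,0,0,0.46],[0,-0.2,0,0,0,0,0.46],[0,-0.2,0,0,0,0,0.46],[0,0,0,0,0,0,0.46],[0,0,0,0,0,0,0.46],[0,0,0,0,0,0,0.46],[0,0,0,0,0,0,0.46]]'
python3 - <<'E'
from h import *
to(.4963,.0161,.064,-10)
snap('side','side4.png')
cv2.imwrite('pics/c5.png',cv2.resize(cv2.imread('pics/side4.png')[110:270,220:420],None,fx=3,fy=3,interpolation=cv2.INTER_CUBIC))
E
```

```text
time_s: 6.53
tool_pos: [0.5062, 0.0162, 0.0619]
eef_rot: [-2.015, 2.403, 0.002]
wrist_force: [-0.3, -0.2, -0.6]
width: 0.0397
t 6.53 tcp [0.5062 0.0162 0.0619] F [-0.3 -0.2 -0.6] w 0.0397
turn(tool) [-0.0025  0.0048 -0.0006] units now [ 0.06  0.32 -0.07] units after turn [ 0.06  0.32 -0.07]
```

View pics/c5.png

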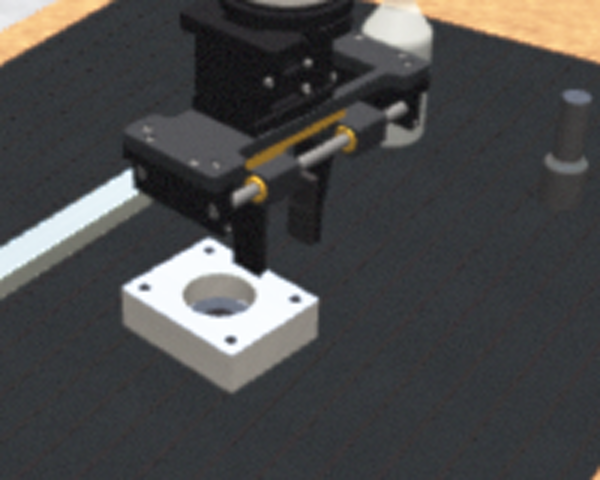

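The housing lies flat, bore up. Its top-face corners are at crop (123,288), (232,352), (318,299), (210,237).

Run:
```python
from h import *
c=bot.read_camera('side')
q=np.array([px2w(c,220+u/3-.33,110+v/3-.33,.036) for u,v in[(123,288),(232,352),(318,299),(210,237)]])
print(q[:,:2].round(4),[round(float(np.linalg.norm(q[i]-q[i-3])),4) for i in range(4)],q.mean(0)[:2].round(4))
for a,d in((0,1),(3,2)):
    e=(q[a]-q[d]); print(np.degrees(np.arctan2(e[1],e[0])).round(2))
for a,d in((0,3),(1,2)):
    e=(q[a]-q[d]); print(np.degrees(np.arctan2(-e[0],e[1])).round(2))
```

```text
[[ 0.6119  0.0408]
 [ 0.5123  0.056 ]
 [ 0.4964 -0.0234]
 [ 0.5982 -0.0432]] [0.1008, 0.081, 0.1037, 0.0851] [0.5547 0.0075]
-8.7
-11.03
-9.23
-11.27
```

```bash
python3 -m creep '[[0,0.5,0,0,0,0,0.46],[0,0.5,0,0,0,0,0.46],[0,0.5,0,0,0,-0.09,0.46],[0,0.4,0,0,0,0,0.46],[0,0.1,0,0,0,0,0.46],[0,0,0.5,0,0,0,0.46],[0,0,0.5,0,0,0,0.46],[0,0,0.5,0,0,0,0.46],[0,0,0.3,0,0,0,0.46],[0,0,0,0,0,0,0.46]]'
python3 -c "
from h import *
to(.494,.0175,-.012,-4.65)"
```

```text
time_s: 7.47
tool_pos: [0.4468, 0.025, 0.0075]
eef_rot: [-2.122, 2.306, -0.008]
wrist_force: [-1.0, 0.3, 0.2]
width: 0.04
t 7.47 tcp [0.4468 0.025  0.0075] F [-1.   0.3  0.2] w 0.04
turn(tool) [-0.0092  0.0022 -0.0021] units now [ 0.12 -1.58  0.66] units after turn [ 0.12 -1.59  0.65]
```

```bash
python3 -m creep '[[0.06,0,0.4,-0.009,0,0,0.46],[0.06,0,0.2,0,0,0,0.46],[0,0,0,0,0,0,0.46],[0,-0.4,0,0,0,0,0.46],[0,-0.4,0,0,0,0,0.46],[0,-0.3,0,0,0,0,0.46],[0,-0.2,0,0,0,0,0.46],[0,-0.2,0,0,0,0,0.46]]'
python3 -c "
from h import *
to(.587,.012,-.012,-4.65)"
```

```text
time_s: 8.13
tool_pos: [0.4945, 0.0173, -0.0077]
eef_rot: [-2.124, 2.311, 0.0]
wrist_force: [-4.9, -0.3, -0.8]
width: 0.04
t 8.13 tcp [ 0.4945  0.0173 -0.0077] F [-4.9 -0.3 -0.8] w 0.04
turn(tool) [-0.0016  0.0017 -0.0031] units now [-0.08 -3.09  0.15] units after turn [-0.07 -3.09  0.14]
```

Contact at −5 N, as predicted. I'll push steadily and stop about 15 mm short.

```bash
python3 -m creep '[[0,-0.2,0.05,0,0,0,0.46],[0,-0.2,0.05,0,0,0,0.46],[0,-0.25,0,0,0,0,0.46],[0,-0.25,0,0,0,0,0.46],[0,-0.25,0,0,0,0,0.46],[0,-0.25,0,0,0,0,0.46],[0,-0.25,0,0,0,0,0.46],[0,-0.25,0,0,0,0,0.46],[0,-0.25,0,0,0,0,0.46],[0,-0.25,0,0,0,0,0.46]]'
python3 - <<'E'
from h import *
to(.587,.012,-.012,-4.65)
snap('side','side5.png')
cv2.imwrite('pics/c6.png',cv2.resize(cv2.imread('pics/side5.png')[110:270,180:380],None,fx=4,fy=3.75,interpolation=cv2.INTER_CUBIC))
E
```

```text
time_s: 8.97
tool_pos: [0.5597, 0.012, -0.0137]
eef_rot: [2.117, -2.299, -0.021]
wrist_force: [-5.7, 0.1, 3.8]
width: 0.0401
t 8.97 tcp [ 0.5597  0.012  -0.0137] F [-5.7  0.1  3.8] w 0.0401
turn(tool) [ 0.0206 -0.0024 -0.0011] units now [-0.07 -0.91 -0.08] units after turn [-0.07 -0.91 -0.06]
```

View pics/c6.png

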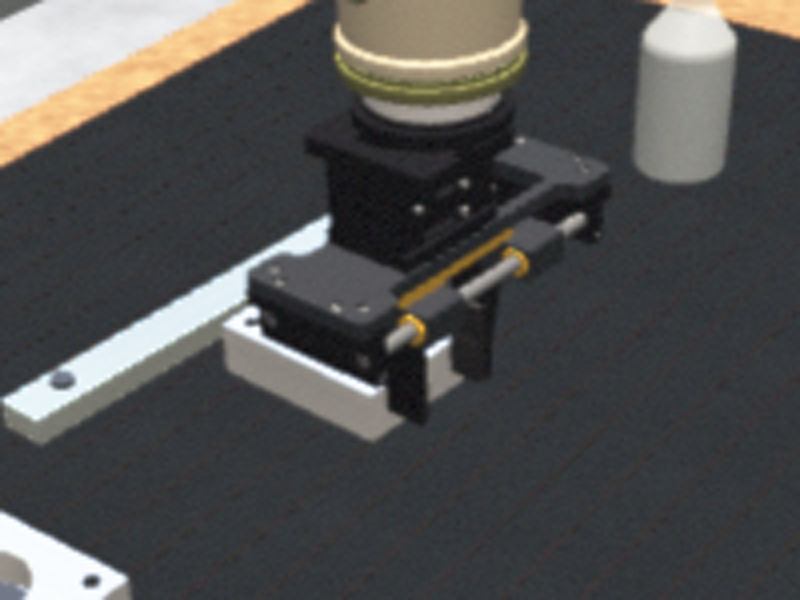

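The housing, pushed by both fingers, has its far-left corner at (230,330), close to the bar. I'll close the gap in small rows.

```bash
python3 -m creep '[[0,-0.2,0,0.01,0,0,0.46],[0,-0.2,0,0.01,0,0,0.46],[0,-0.15,0,0,0,0,0.46],[0,-0.12,0,0,0,0,0.46],[0,-0.12,0,0,0,0,0.46]]'
python3 -m creep '[[0,-0.12,0,0,0,0,0.46],[0,-0.12,0,0,0,0,0.46]]'
python3 -m creep '[[0,-0.12,0,0,0,0,0.46],[0,-0.12,0,0,0,0,0.46]]'
```

```text
time_s: 9.43
tool_pos: [0.581, 0.0109, -0.0152]
eef_rot: [2.125, -2.305, -0.005]
wrist_force: [-5.9, 0.6, 4.0]
width: 0.0399
time_s: 9.6
tool_pos: [0.5841, 0.0108, -0.016]
eef_rot: [2.121, -2.299, -0.013]
wrist_force: [-25.7, 1.5, 18.4]
width: 0.0399
time_s: 9.77
tool_pos: [0.5833, 0.011, -0.0174]
eef_rot: [2.113, -2.289, -0.028]
wrist_force: [-18.3, 1.0, 13.0]
width: 0.0404
```

The force rose to 26 N at x = 0.584, where the bar was expected (0.585). I'll back off straight, rise, clear the view and check.

```bash
python3 -m creep '[[0,0.1,0,0,0,0,0.46],[0,0.3,0,0,0,0,0.46],[0,0.5,0,0,0,0,0.46],[0,0.5,-0.2,0,0,0,0.46],[0,0.5,-0.5,0,0,0,0.46],[0,0.5,-0.8,0,0,0,0.46],[0,0.5,-0.8,0,0,0,0.46],[0,0.5,-0.8,0,0,0,0.46],[0,0.5,-0.8,0,0,0,0.46],[0,0.5,-0.8,0,0,0,0.46],[0,0.3,-0.5,0,0,0,0.46],[0,0,0,0,0,0,0.46]]'
python3 -m creep '[[0.9,0,-0.3,0,0,0,0.46],[0.9,0,-0.3,0,0,0,0.46],[0.9,0,-0.3,0,0,0,0.46],[0.9,0,0,0,0,0,0.46],[0.9,0,0,0,0,0,0.46],[0.9,0,0,0,0,0,0.46],[0.9,0,0,0,0,0,0.46],[0.9,0,0,0,0,0,0.46],[0.9,0,0,0,0,0,0.46],[0.3,0,0,0,0,0,0.46],[0,0,0,0,0,0,0.46]]'
python3 - <<'E'
from h import *
snap('side','side6.png');snap('top','top6.png')
a=cv2.imread('pics/top6.png')[125:235,130:450]; b=cv2.imread('pics/side6.png')[130:290,160:320]
cv2.imwrite('pics/c7.png',np.vstack([cv2.resize(a,(800,275),interpolation=cv2.INTER_CUBIC),np.hstack([cv2.resize(b,(320,320),interpolation=cv2.INTER_CUBIC),cv2.resize(cv2.imread('pics/top6.png'),(427,320)),np.zeros((320,53,3),np.uint8)])]))
E
```

```text
time_s: 10.77
tool_pos: [0.4383, 0.0241, 0.1466]
eef_rot: [2.116, -2.291, -0.017]
wrist_force: [0.5, 0.2, -0.6]
width: 0.0399
time_s: 11.68
tool_pos: [0.419, -0.2396, 0.173]
eef_rot: [2.12, -2.289, 0.006]
wrist_force: [-0.0, 0.3, 0.7]
width: 0.0403
```

View pics/c7.png

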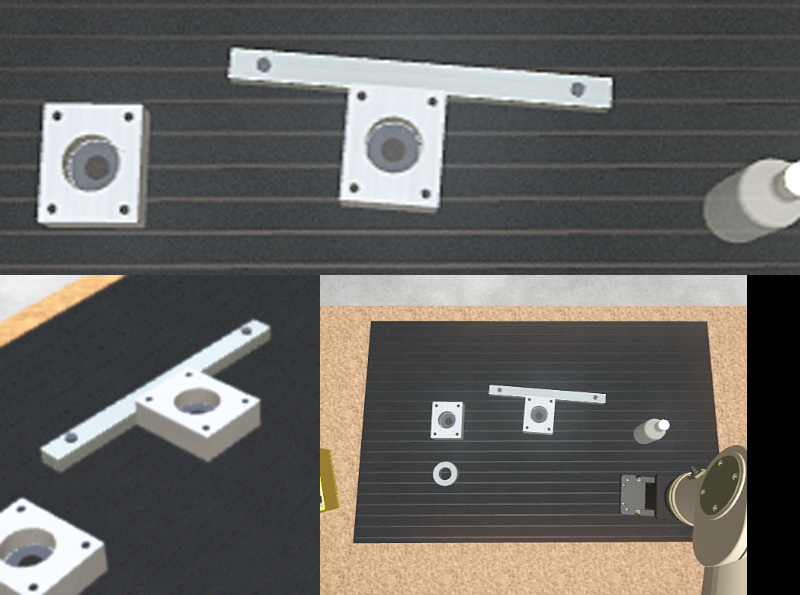

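The housing lies bore up with its former top against the bar, and everything else stays put. One enlarged look to check that it is flush.

Run:
```python
from h import *
a=cv2.imread('pics/top6.png')[150:215,255:320]
b=cv2.imread('pics/side6.png')[155:235,215:295]
cv2.imwrite('pics/c8.png',np.hstack([cv2.resize(a,(400,400),interpolation=cv2.INTER_CUBIC),cv2.resize(b,(400,400),interpolation=cv2.INTER_CUBIC)]))
d=cv2.absdiff(cv2.imread('pics/top0.png'),cv2.imread('pics/top6.png')).max(2)
for n,(u,v,r) in dict(checked=(166,190,32),ring=(164,261,22),bottle=(435,205,25)).items(): print(n,'max diff px>40:',(d[v-r:v+r,u-r:u+r]>40).sum())
d=cv2.absdiff(cv2.imread('pics/side0.png'),cv2.imread('pics/side6.png')).max(2); print('plug side',(d[135:185,395:425]>40).sum())
```

```text
checked max diff px>40: 0
ring max diff px>40: 0
bottle max diff px>40: 0
plug side 0
```

View pics/c8.png

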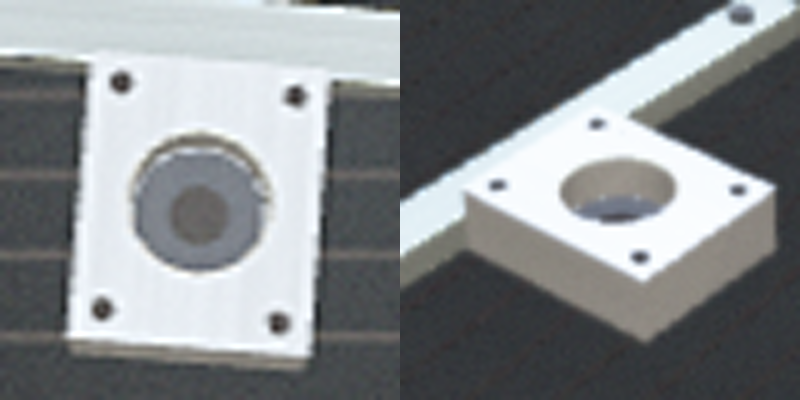

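The crop shows no gap anywhere along the edge. The holes are at (121,82), (295,96), (101,309) and (278,322), which I'll use for a numerical check before handing in.

Run:
```python
from h import *
c=bot.read_camera('top')
q=np.array([px2w(c,255+u*65/400-.42,150+v*65/400-.42,.036) for u,v in[(121,82),(295,96),(278,322),(101,309)]])
for a,d in((0,1),(3,2)):
    e=q[a]-q[d]; print('yaw',np.degrees(np.arctan2(-e[0],e[1])).round(2))
for a,d in((0,3),(1,2)):
    e=q[a]-q[d]; print('yaw',np.degrees(np.arctan2(e[1],e[0])).round(2))
m=q.mean(0)[:2];n=np.array([np.cos(np.radians(-4.65)),np.sin(np.radians(-4.65))])
print(m.round(4),'centre before bar face',((np.array([.6971,-.0208])-m)@n).round(4))
```

```text
yaw -4.8
yaw -4.38
yaw -4.93
yaw -4.81
[0.647  0.0036] centre before bar face 0.0519
```

Mean yaw is −4.7° against −4.65° for the bar, and the centre is 51.9 mm before the face against 52. It is flush, so I'll hand in.

```bash
python3 -c "
from bench import bot
print(bot.sign_off(), bot.get_obs()['time_s'])"
```

```text
the job is handed in; nothing more can be done
the job is handed in; nothing more can be done
```

The housing is pushed over and lies flat with its bore up. The end that was on top is flush against the stop bar, and I have handed the job in. I only pushed it with the fingers.

**Last checks:**
- **Position:** its centre is 51.9 mm before the bar face (52 mm needed), and its yaw is about −4.7° against −4.65° for the bar. The enlarged picture shows no gap along the edge, and the bar runs past both sides of it.
- **Other things:** before and after pictures showed no change at the checked housing, ring gauge, bottle or plug gauge.
- **Limits:** the last move ended at about 11.7 s. The highest wrist force I read was about 32 N, against the bar, though I only read it between moves. The arm was clear of everything at the end.

**What disagreed:** the real fingertips sat about 30 mm higher than the reported TCP. My first push therefore passed over the housing without touching it. I saw this in the side camera, confirmed it with a second picture, and allowed for it from then on.

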